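Bring the third cell into the beam and take a reading

TASK

The spectrophotometer on the bench is loaded, with its cell-changer rod pulled right out and its sample lid still open. Push the lid fully shut; then push the changer rod in by its knob, counting the clicks by feel, and stop at the third click without running on into the fourth; then press the raised read key fully down and let it come back up. Only push and press with the fingertips or the outside of the fingers: grip and lift nothing, do not push hard on the knob (it needs less than 10 newtons), and leave the vials, beaker, wash bottle and cuvette rack standing where they are.

Things in the scene. Friction and masses are not known exactly. Their poses are not given: they have to be found in the camera images.
- spectro: Spectrophotometer, pale grey, fixed to the bench: 400 mm wide (y), 300 mm deep (x), 115 mm high over its front 180 mm, 155 mm behind. Origin: on the bench under the middle of its front face; x points level from the front face into the instrument, y to its left seen from the robot, z up. The front looks roughly at the robot. Lid right of the middle, keypad and display on the left.
- knob_face (a point): Centre of the flat front face of the changer knob: bare aluminium, 22 mm diameter, 16 mm long, on a level steel rod (8 mm diameter) 62 mm above the bench, coming out of the front face 90 mm right of the instrument's middle. The knob face looks out of the front (instrument -x), 90 mm from the front face when the rod is right out. Axes as the instrument's.
- changer (a joint): How far the rod is pushed in (m), along instrument x: 0 = right out (starts within 3 mm of it), 0.0625 = inner stop. A spring ball gives four click seats, 14 mm apart, unmarked. Before each the push builds up to 4 to 9 N over 5 to 7 mm, then lets go and the rod jumps on about 7 mm by itself into the seat, ahead of a slow finger, and rests there. Released short of that, it slips back.
- lid (a joint): Opening angle of the sample lid (rad): 0 = shut, lying flat on the instrument; starts 0.55 to 0.95 open. The hinge is stiff: the lid stays where it is left, and is pushed down with 1 to 2 N at its free edge.
- lid_edge (a point): Middle of the free (front) edge of the lid on its upper face; 148 mm from the hinge along the lid. The lid is a white plate 150 x 150 mm and 20 mm thick; shut, its upper face is 136.5 mm above the bench. The point turns with the lid; x points along the lid to the hinge, z out of the upper face.
- lid_hinge (a point): Middle of the lid's hinge axis, at the lid's back edge on its underside, 168 mm behind the front face, 116.5 mm above the bench. The axis lies along the instrument's y; the lid's upper face is 20 mm off the axis.
- key_top (a point): Centre of the top of the read key: the only raised key, oblong, 22 mm (x) by 30 mm (y), standing 8 mm above the instrument's top between lid and flat keypad, its top 123 mm above the bench.
- read_key (a joint): How far the read key is pressed (m): 0 = up, 0.005 = fully down; needs 1.5 N to start and 4 N fully down, and springs back.
- vial_a: Capped glass sample vial, 38 mm diameter, 70 mm high, loose on the bench in front of the instrument's left half. Origin: centre of its underside.
- vial_b: The same, standing in front of the instrument's right end, right of the changer knob. Origin: centre of its underside.
- beaker: Glass beaker, 70 mm diameter, 85 mm high, loose on the bench to the right of the instrument. Origin: centre of its underside.
- wash_bottle: White wash bottle, 68 mm diameter, 190 mm high with its bent nozzle, loose on the bench to the left of the instrument. Origin: centre of its underside.
- cuvette_rack: Grey rack 60 x 120 x 24 mm with spare cuvettes standing 54 mm high, loose on the bench in front of the instrument's left corner. Origin: centre of its underside.

How it is judged:
By the outcome, as a careful person would: the job done as asked, in the order asked, and still so for the second after the job is handed in, with the robot touching nothing.
It also fails if it takes over 72 s, if anything falls off the work surface, if the arm or the gripper's body presses on something with over 40 N, if the wrist force passes 120 N, or if a joint passes its speed limit or range.

ROBOT

A 6-joint arm with a two-finger parallel gripper is mounted at the origin on the work surface. World frame = base frame: x ahead of the robot, y to its left, z up, the work surface at z = 0. Lengths are in m, angles in rad, forces in N, time in s.
With the tool pointing down it reaches from about 0.3 to 0.775 m from the base axis. Payload 14.6 kg.
Tool frame: the origin (TCP) lies midway between the tips of the shut fingers; the grasp point (between the pads) lies 19 mm behind it; z points along the fingers, y is the line along which they close (so a half turn about z gives the same grasp; the last joint's range is limited). The gripper opens to 94 mm and grips with 3 to 60 N. Pads are 16 mm wide; open, the fingers measure 119 mm over their backs; the gripper's body (75 mm by 177 mm) begins 78 mm behind the grasp point.
Start: joints at [1.154, 0.3, 1.521, -0, 1.321, -0.067], TCP at [0.188, 0.517, 0.205] pointing down, gripper open.
Joint ranges: [-3.03, 3.03], [-0.79, 2.21], [0.23, 2.52], [-1.04, 4.18], [0, 3.07], [-2.55, 2.55]. Speed limits (rad/s): [2.22, 2.22, 2.57, 3.14, 3.14, 3.14].

INTERFACE

Orientations are given as [roll, pitch, yaw] about the fixed x, y, z axes, in that order (R = Rz(yaw) Ry(pitch) Rx(roll)).
In Python, from station import ctrl gives the robot as it stands. The module is installed in compiled form; this text tells all that it offers.
- The arm moves only by the tool servo_tool, never from a script. Its argument "plan" is a list of rows, each a list of 7 numbers: the opening in per cent of the stroke, from 0 (shut) to 100 (fully open), then the shift along the tool's x, y, z in m, then the turn, a rotation vector about the tool's x, y, z in rad. A call has exactly 8 rows; each row shifts and turns the commanded pose from where the row before left it, along the tool's axes as they then stand; what a row does not reach is not made up. A row lasts 1/8 s, in which the tool goes at most 62.5 mm and 10.7 degrees, less where a joint would pass 70% of its speed; a pose out of reach is approached as far as the arm can. A call with a gripper value outside its range is refused whole. The fingers move at their own pace and stop on an object; "force" is the grip in N (left out, the last holds). Time passes only in rows, so rows that do not move let the fingers close, or fill a call up. It gives the time, the measured TCP pose, the force, the opening and the grip force at its end, in the units of the state.
- ctrl.get_obs(): the state, without advancing time (a new reading comes with each control period).
- ctrl.camera(name): name is "scene" or "top"; returns a dict with "pixels" (384x512x3 uint8, red, green, blue), "z_map" (384x512 float32, m along the optical axis (not along the pixel's ray), 0 where there is no reading), "mtx" (3x3 intrinsics, pixels), "pose" (4x4, takes a point from camera to world coordinates). Camera axes: x right, y up, looking along -z (the intrinsics and any distortion apply to the point x, -y, -z); pixel columns grow to the right and rows downward; lengths in m; the calibration is good to about 2 mm. A picture is of the moment at which its call begins.
- ctrl.hand_in(): hands the job in; it is judged then, once.
The state is a dict: "time_s": time; "qpos": joint angles; "joint_vel": joint speeds; "tau": joint torques, N m; "ee_pos": TCP position; "eef_rot": TCP orientation; "force": force on the tool from outside, world axes, zero at the start; "moment": the same for the moment, N m; "grip_width": finger opening in m; "grip_force": force on a finger pad.
Only numpy, scipy, OpenCV 4.12 (cv2) and the standard library are available. Lean on these libraries where they do the work, as an engineer would, in place of code of your own. Each camera call takes 0.05 s, during which the arm holds its last target. There are 200 camera calls.

## Working session

There is one attempt and no reset: what is moved stays moved. The work goes in short steps, Python scripts to look and compute and a tool call to move; the robot and the scene stay as the last step left them, time stands still between calls to the robot, and variables do not carry over. Pictures are saved under pics/ and viewed, at most 10 in all, crops included, and the job is handed in when it is done.

Besides the shell and the picture viewer there is one more tool, called after ">>>" as a command line: name --pt "numbers of a row" for each row, then --argument value for the rest. servo_tool: Moves the arm, as the interface text tells. Its arguments: {"type":"object","properties":{"plan":{"type":"array","items":{"type":"array","items":{"type":"number"}}},"force":{"type":"number"}},"required":["plan"]}

```bash
mkdir -p pics; cat > h.py <<'E'
import numpy as np, cv2
from station import ctrl
def grab(n):
    c=ctrl.camera(n); return c
def pts(c):
    z=c["z_map"].astype(float); K=c["mtx"]; T=c["pose"]
    v,u=np.mgrid[:z.shape[0],:z.shape[1]]
    P=np.stack([(u-K[0,2])/K[0,0]*z,-(v-K[1,2])/K[1,1]*z,-z,np.ones_like(z)],-1)
    W=(P@T.T)[...,:3]; W[z==0]=np.nan; return W
E
python3 - <<'E'
from h import *
for n in("scene","top"):
    c=grab(n); cv2.imwrite(f"pics/{n}0.png",cv2.resize(c["pixels"][...,::-1],(800,600)))
    np.savez(n+"0",W=pts(c),**c); print(n,c["mtx"].round(1).tolist(),c["pose"].round(3).tolist(), (c["z_map"]==0).mean(), [k for k in c])
o=ctrl.get_obs(); print(o)
E
```

```text
scene [[385.5, 0.0, 250.6], [0.0, 385.5, 192.2], [0.0, 0.0, 1.0]] [[0.775, -0.518, 0.362, 1.004], [0.631, 0.644, -0.432, -0.37], [-0.009, 0.564, 0.826, 0.948], [0.0, 0.0, 0.0, 1.0]] 0.003992716471354167 ['pixels', 'z_map', 'mtx', 'pose']
top [[380.6, 0.0, 253.2], [0.0, 380.6, 189.7], [0.0, 0.0, 1.0]] [[0.01, 0.998, -0.065, 0.574], [-1.0, 0.011, 0.01, 0.06], [0.01, 0.065, 0.998, 0.907], [0.0, 0.0, 0.0, 1.0]] 0.0037943522135416665 ['pixels', 'z_map', 'mtx', 'pose']
{'time_s': 0.1, 'qpos': array([ 1.15437775e+00,  3.00374524e-01,  1.52148547e+00, -1.91024341e-05,
        1.32070298e+00, -6.66253850e-02]), 'joint_vel': array([ 0.00016019, -0.00288532, -0.00169754, -0.00067191, -0.00078328,
        0.00092449]), 'tau': array([ 1.36921226e-03, -5.32641757e+01, -3.53286695e+01,  7.09125423e-02,
        2.35050183e-02, -4.95732445e-05]), 'ee_pos': array([0.18841732, 0.5164825 , 0.20497975]), 'eef_rot': array([-3.14062325e+00, -4.61377434e-05,  2.79180418e+00]), 'force': array([-0.15174351,  0.44848053,  0.05680214]), 'moment': array([-0.00602474,  0.00721458,  0.01194467]), 'grip_force': 0.0, 'grip_width': 0.0939041204581085}
```

View pics/scene0.png

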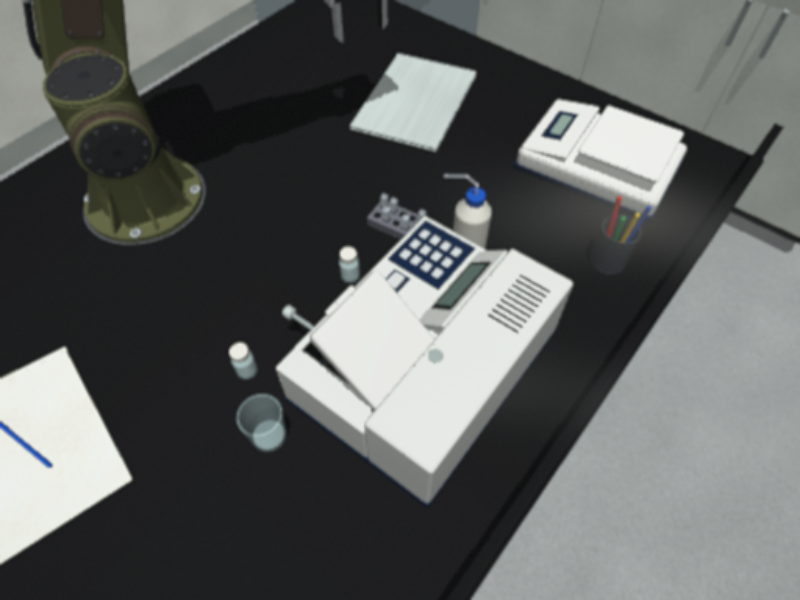

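View pics/top0.png

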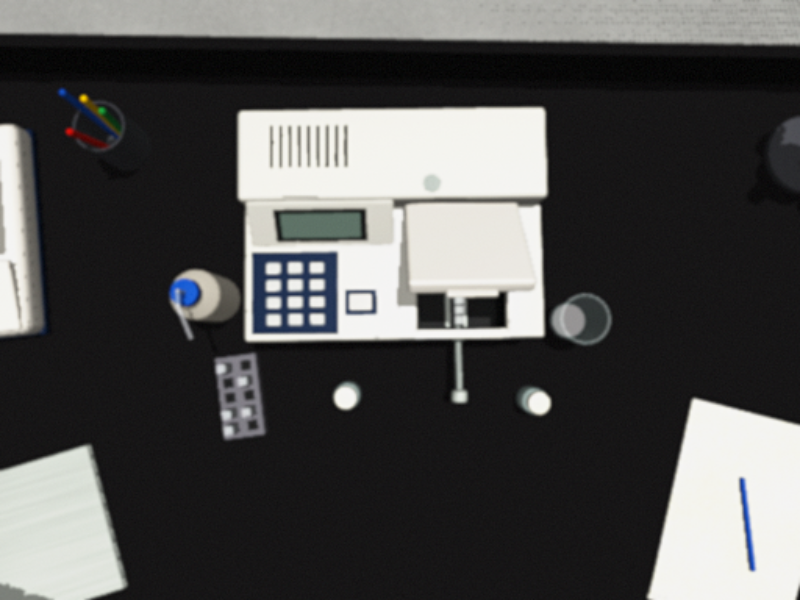

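The scene view shows the instrument with its lid open at about (375,335), the knob at (290,312) and the read key at (397,280). In the top view the instrument is nearly square to the world: front edge at row 340, knob at (460,397), key at (361,301), lid edge along row 288, vials at (347,397) and (537,402).

```bash
python3 - <<'E'
from h import *
d=np.load("top0.npz"); W=d["W"]; px=d["pixels"].astype(int)
s=np.load("scene0.npz"); Ws=s["W"]
def med(W,u,v,r=2): 
    q=W[v-r:v+r+1,u-r:u+r+1].reshape(-1,3); return np.nanmedian(q,0).round(4)
k=.64
for n,(u,v) in dict(bench=(300,520),rear=(400,150),frontL=(360,260),key=(361,301),keyring=(361,325),knob=(460,397),lidmid=(465,240),lidedge=(470,275),va=(347,397),vb=(539,403),rack=(240,395),wb=(185,292)).items(): print(n,med(W,int(u*k),int(v*k),1))
for n,(u,v) in dict(key=(399,278),knob=(287,312),lidmid=(375,335),lidtop=(340,330),va=(348,254),vb=(239,351)).items(): print("S",n,med(Ws,int(u*k),int(v*k),1))
# rear block top & front top
for nm,lo,hi in(("rear",.145,.165),("front",.107,.119)):
  for t,w in(("top",W),("scene",Ws)):
    m=((w[...,2]>lo)&(w[...,2]<hi)&(w[...,0]>.3)&(w[...,0]<1)&(abs(w[...,1])<.4)).astype(np.uint8)
    m=cv2.morphologyEx(m,cv2.MORPH_OPEN,np.ones((3,3)))
    n,l,st,_=cv2.connectedComponentsWithStats(m); i=1+st[1:,4].argmax()
    p=w[l==i][:,:2].astype(np.float32); print(nm,t,cv2.minAreaRect(p),cv2.boxPoints(cv2.minAreaRect(p)).round(3).tolist(),np.median(w[l==i][:,2]))
# plane fit of lid
for t,w,uv in(("top",W,(465,240)),("scene",Ws,(375,335))):
    u,v=int(uv[0]*k),int(uv[1]*k); q=w[v-15:v+16,u-15:u+16].reshape(-1,3); q=q[~np.isnan(q[:,0])]
    c=np.median(q,0); q=q[np.linalg.norm(q-c,axis=1)<.06]; c=q.mean(0); n=np.linalg.svd(q-c)[2][2]; n*=np.sign(n[2]); print(t,c,n,np.arccos(n[2]), (q-c)@n.T.std() if 0 else ((q-c)@n).std())
E
```

```text
bench [ 0.3     0.1903 -0.0016]
rear [0.8128 0.0491 0.153 ]
frontL [0.6753 0.1015 0.1135]
key [0.6202 0.0983 0.1211]
keyring [0.5873 0.0982 0.1137]
knob [ 0.4893 -0.0384  0.0708]
lidmid [ 0.6936 -0.0307  0.1796]
lidedge [ 0.6449 -0.0313  0.2199]
va [0.4876 0.1186 0.0683]
vb [ 0.4837 -0.1484  0.0696]
rack [0.4856 0.2808 0.0215]
wb [0.6275 0.3198 0.1523]
S key [0.622  0.1056 0.1238]
S knob [ 0.4907 -0.0439  0.0718]
S lidmid [ 0.6885 -0.0323  0.1834]
S lidtop [ 0.6557 -0.0717  0.2132]
S va [0.4863 0.1202 0.0701]
S vb [ 0.4822 -0.1505  0.0702]
rear top ((0.8006318211555481, 0.058327168226242065), (0.13845482468605042, 0.398926705121994), 1.5005903244018555) [[0.7260000109672546, 0.25600001215934753], [0.7369999885559082, -0.14300000667572021], [0.875, -0.13899999856948853], [0.8650000095367432, 0.25999999046325684]] 0.1530536991893492
rear scene ((0.7990953922271729, 0.05848230421543121), (0.14183039963245392, 0.40054404735565186), 1.553796410560608) [[0.7229999899864197, 0.25699999928474426], [0.734000027179718, -0.14399999380111694], [0.875, -0.14000000059604645], [0.8650000095367432, 
[... 198 characters left out ...]
 [0.574999988079071, -0.14800000190734863], [0.7559999823570251, -0.14300000667572021], [0.7459999918937683, 0.25699999928474426]] 0.11371286012277437
front scene ((0.6327037811279297, 0.15865099430084229), (0.1318681836128235, 0.19172260165214539), 1.9826263189315796) [[0.5630000233650208, 0.25200000405311584], [0.5699999928474426, 0.061000000685453415], [0.7020000219345093, 0.06499999761581421], [0.6949999928474426, 0.25699999928474426]] 0.11562407584673706
top [ 0.69407076 -0.03082415  0.17908641] [0.63673256 0.01675721 0.77090262] 0.6905393009979863 0.0008053066304960511
scene [ 0.68900707 -0.03222752  0.1840979 ] [0.63711234 0.01756034 0.77057089] 0.6910599365900506 0.001356798391962823
```

>>> servo_tool --pt "0 0 0 -0.025 0 0 -0.125" --pt "0 0 0 -0.025 0 0 -0.125" --pt "0 0 0 -0.02 0 0 -0.126" --pt "0 -0.035 -0.046 0 0 0 0" --pt "0 -0.035 -0.046 0 0 0 0" --pt "0 -0.035 -0.046 0 0 0 0" --pt "0 -0.035 -0.046 0 0 0 0" --pt "0 -0.035 -0.046 0 0 0 0" --force 10

```text
time_s: 1.1
ee_pos: [0.3702, 0.2897, 0.2753]
eef_rot: [-3.141, -0.0, -3.115]
force: [0.4, 1.2, -0.3]
grip_width: 0.0176
grip_force: 0.0
```

>>> servo_tool --pt "0 -0.033 -0.041 0 0 0 0" --pt "0 -0.033 -0.042 0 0 0 0" --pt "0 -0.033 -0.041 0 0 0 0" --pt "0 -0.033 -0.042 0 0 0 0" --pt "0 -0.033 -0.041 0 0 0 0" --pt "0 -0.034 -0.042 0 0 0 0" --pt "0 -0.033 -0.041 0 0 0 0" --pt "0 -0.033 -0.042 0 0 0 0"

```text
time_s: 2.1
ee_pos: [0.6439, -0.035, 0.275]
eef_rot: [3.141, -0.001, -3.115]
force: [-0.2, 0.1, 0.6]
grip_width: 0.0005
grip_force: 0.0
```

```bash
python3 - <<'E'
from h import *
o=ctrl.get_obs(); print(o["ee_pos"],o["eef_rot"],o["qpos"],o["force"],o["grip_width"])
c=grab("scene"); cv2.imwrite("pics/s1.png",cv2.resize(c["pixels"][130:340,140:400][...,::-1],(780,630))[:600])
E
```

```text
[ 0.6438975  -0.03502989  0.27504513] [ 3.14144114e+00 -6.05255342e-04 -3.11538307e+00] [-1.11165504e-01  4.84313320e-01  1.10893194e+00  6.72129481e-05
  1.54896769e+00 -1.70817286e+00] [-0.24389289  0.06168324  0.59708586] 0.0004949151352072031
```

View pics/s1.png

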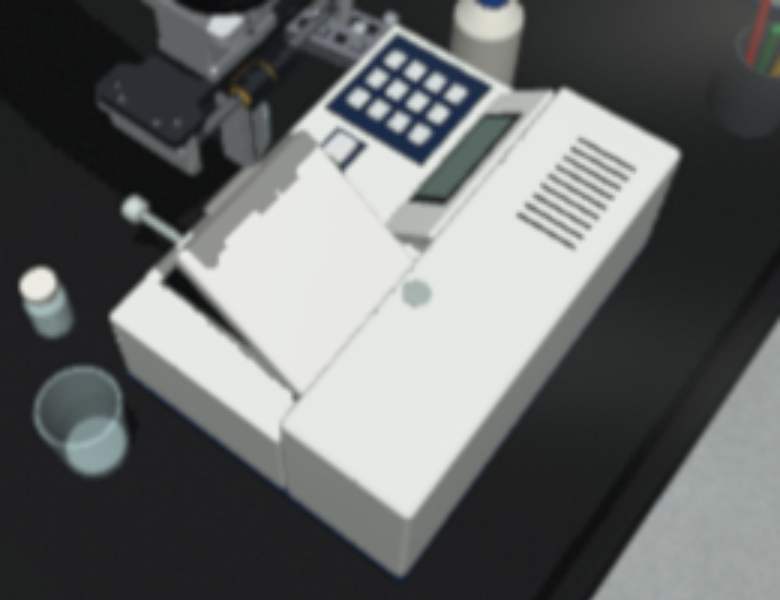

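The closed fingertips stand over the lid's free edge, at about (240,150). The lid, key and vials are undisturbed.

>>> servo_tool --pt "0 0 0 0.012 0 0 0" --pt "0 0 0 0.012 0 0 0" --pt "0 0 0 0.012 0 0 0" --pt "0 0 0 0.01 0 0 0" --pt "0 0 0 0.008 0 0 0" --pt "0 0.004 0 0.006 0 0 0" --pt "0 0.004 0 0.007 0 0 0" --pt "0 0.005 0 0.007 0 0 0"

```text
time_s: 3.15
ee_pos: [0.6297, -0.0339, 0.2011]
eef_rot: [-3.142, 0.0, -3.115]
force: [-0.6, 0.5, 2.3]
grip_width: 0.0004
grip_force: 0.8
```

>>> servo_tool --pt "0 0.005 0 0.007 0 0 0" --pt "0 0.004 0 0.007 0 0 0" --pt "0 0.004 0 0.007 0 0 0" --pt "0 0.003 0 0.007 0 0 0" --pt "0 0.003 0 0.007 0 0 0" --pt "0 0.002 0 0.007 0 0 0" --pt "0 0.002 0 0.007 0 0 0" --pt "0 0.001 0 0.006 0 0 0"

```text
time_s: 4.15
ee_pos: [0.6059, -0.0346, 0.1459]
eef_rot: [-3.142, -0.0, -3.115]
force: [-0.3, 0.9, 0.8]
grip_width: 0.0005
grip_force: 0.6
```

>>> servo_tool --pt "0 0 0 0.003 0 0 0" --pt "0 0 0 0.003 0 0 0" --pt "0 0 0 0.002 0 0 0" --pt "0 0 0 0.002 0 0 0" --pt "0 0 0 0.001 0 0 0" --pt "0 0 0 0.001 0 0 0" --pt "0 0 0 0 0 0 0" --pt "0 0 0 0 0 0 0"

```text
time_s: 5.15
ee_pos: [0.6063, -0.0346, 0.1365]
eef_rot: [-3.141, 0.002, -3.115]
force: [-10.0, 0.6, 18.3]
grip_width: 0.0003
grip_force: 9.2
```

>>> servo_tool --pt "0 0 0 -0.03 0 0 0" --pt "0 0.045 0 0 0 0 0" --pt "0 0.06 0 0 0 0 0" --pt "0 0.06 -0.002 0 0 0 0" --pt "0 0 0 0.03 0 0 0" --pt "0 0 0 0.04 0 0 0" --pt "0 0 0 0.03 0 0 0" --pt "0 0 0 0.008 0 0 0"

```text
time_s: 6.15
ee_pos: [0.4405, -0.0408, 0.0553]
eef_rot: [3.141, -0.002, -3.115]
force: [-0.2, 0.4, 0.6]
grip_width: 0.0004
grip_force: 0.0
```

```bash
python3 - <<'E'
from h import *
o=ctrl.get_obs(); print(o["ee_pos"],o["eef_rot"],o["force"])
c=grab("scene"); W=pts(c); cv2.imwrite("pics/s2.png",cv2.resize(c["pixels"][130:280,120:320][...,::-1],(800,600)))
ul,vl=round(375*.64),round(335*.64)
q=W[vl-12:vl+13,ul-12:ul+13].reshape(-1,3); print(np.nanpercentile(q[:,2],[5,50,95]))
E
```

```text
[ 0.44052401 -0.04077001  0.05525836] [ 3.14111209e+00 -2.16707990e-03 -3.11542019e+00] [-0.2118632   0.41590109  0.60988685]
[0.13388157 0.13614673 0.13860196]
```

View pics/s2.png

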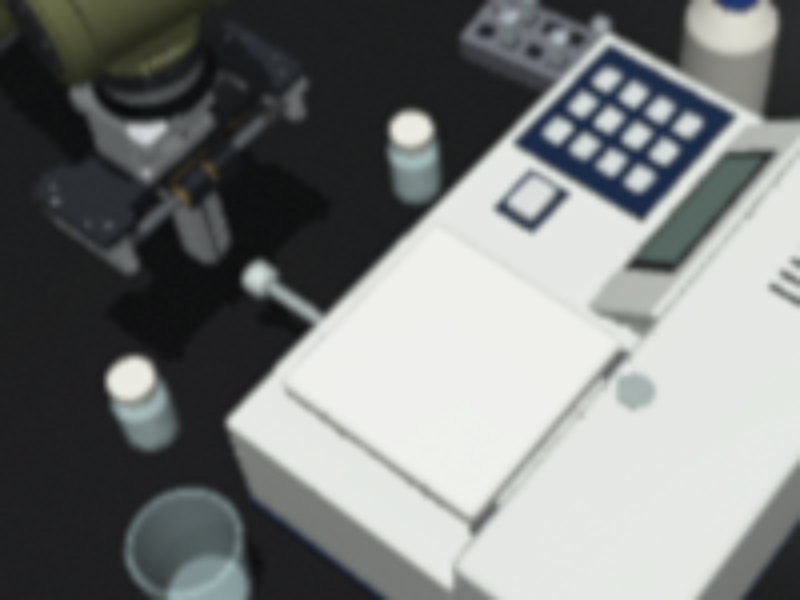

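The lid is flat; its depth gives a height of 0.136 m. The fingertip at (210,240) lines up with the knob at (260,280), and the vials are untouched. Now I'll approach the knob.

>>> servo_tool --pt "0 -0.006 0 0.003 0 0 0" --pt "0 -0.006 0 0 0 0 0" --pt "0 -0.006 0 0 0 0 0" --pt "0 -0.005 0 0 0 0 0" --pt "0 -0.002 0 0 0 0 0" --pt "0 -0.002 0 0 0 0 0" --pt "0 -0.0015 0 0 0 0 0" --pt "0 -0.0015 0 0 0 0 0"

```text
time_s: 7.2
ee_pos: [0.4712, -0.0401, 0.0535]
eef_rot: [3.142, -0.0, -3.115]
force: [0.4, 0.0, -0.3]
grip_width: 0.0008
grip_force: 0.0
```

>>> servo_tool --pt "0 -0.001 0 0 0 0 0" --pt "0 -0.001 0 0 0 0 0" --pt "0 -0.001 0 0 0 0 0" --pt "0 -0.001 0 0 0 0 0" --pt "0 0 0 0 0 0 0" --pt "0 0 0 0 0 0 0" --pt "0 0 0 0 0 0 0" --pt "0 0 0 0 0 0 0"

```text
time_s: 8.2
ee_pos: [0.4752, -0.04, 0.0534]
eef_rot: [3.142, 0.0, -3.115]
force: [0.8, -0.9, 0.0]
grip_width: 0.0001
grip_force: 0.0
```

>>> servo_tool --pt "0 -0.001 0 0 0 0 0" --pt "0 -0.0005 0 0 0 0 0" --pt "0 -0.0005 0 0 0 0 0" --pt "0 -0.0005 0 0 0 0 0" --pt "0 -0.0005 0 0 0 0 0" --pt "0 0 0 0 0 0 0" --pt "0 0 0 0 0 0 0" --pt "0 0 0 0 0 0 0"

```text
time_s: 9.2
ee_pos: [0.4779, -0.0399, 0.0534]
eef_rot: [3.142, -0.001, -3.115]
force: [-4.3, -0.4, 3.1]
grip_width: 0.0003
grip_force: 2.6
```

```bash
cat >> h.py <<'E'
O=np.array([.5695,.0525]); R=np.array([[.9997,.026],[-.026,.9997]])
def knob():
    "inst x of knob's rear/front and rod, from top view; returns front-most,rear-most x of knob-top points"
    c=grab("top"); W=pts(c); I=np.einsum("ij,hwj->hwi",R,W[...,:2]-O)
    m=(abs(I[...,1]+.09)<.012)&(I[...,0]>-.12)&(I[...,0]<-.005)&(W[...,2]>.066)&(W[...,2]<.08)
    b=c["pixels"].max(-1)
    o=ctrl.get_obs(); print("F",o["force"].round(2),"tcp",o["ee_pos"].round(4),"inst x",(R@(o["ee_pos"][:2]-O))[0].round(4))
    x=I[m][:,0]; print(m.sum(), np.percentile(x,[5,50,95]).round(4) if m.sum() else None)
    return c,W,I
E
python3 - <<'E'
from h import *
knob()
d=np.load("top0.npz");W=d["W"];I=np.einsum("ij,hwj->hwi",R,W[...,:2]-O)
m=(abs(I[...,1]+.09)<.012)&(I[...,0]>-.12)&(I[...,0]<-.005)&(W[...,2]>.066)&(W[...,2]<.08)
print("start",m.sum(),np.percentile(I[m][:,0],[5,50,95]).round(4),np.median(I[m][:,1]))
E
```

```text
F [-4.71 -1.3   3.03] tcp [ 0.478  -0.0399  0.0534] inst x -0.0939
10 [-0.0627 -0.0373 -0.0088]
start 75 [-0.0869 -0.0785 -0.0222] -0.08879268890660956
```

>>> servo_tool --pt "0 0.004 0 0 0 0 0" --pt "0 0 0 0.005 0 0 0" --pt "0 0 0 0.004 0 0 0" --pt "0 -0.002 0 0 0 0 0" --pt "0 -0.001 0 0 0 0 0" --pt "0 -0.0005 0 0 0 0 0" --pt "0 0 0 0 0 0 0" --pt "0 0 0 0 0 0 0"

```text
time_s: 10.25
ee_pos: [0.4773, -0.0399, 0.0442]
eef_rot: [3.141, -0.001, -3.115]
force: [-5.3, -0.6, -3.4]
grip_width: 0.0004
grip_force: 2.6
```

>>> servo_tool --pt "0 -0.0005 0 0 0 0 0" --pt "0 -0.0005 0 0 0 0 0" --pt "0 -0.0005 0 0 0 0 0" --pt "0 0 0 0 0 0 0" --pt "0 0 0 0 0 0 0" --pt "0 0 0 0 0 0 0" --pt "0 0 0 0 0 0 0" --pt "0 0 0 0 0 0 0"

```text
time_s: 11.25
ee_pos: [0.4789, -0.0398, 0.0443]
eef_rot: [3.141, -0.001, -3.115]
force: [-4.1, -1.2, -3.9]
grip_width: 0.0007
grip_force: 2.5
```

>>> servo_tool --pt "0 -0.0005 0 0 0 0 0" --pt "0 -0.0005 0 0 0 0 0" --pt "0 -0.0005 0 0 0 0 0" --pt "0 -0.0005 0 0 0 0 0" --pt "0 0 0 0 0 0 0" --pt "0 0 0 0 0 0 0" --pt "0 0 0 0 0 0 0" --pt "0 0 0 0 0 0 0"

```text
time_s: 12.25
ee_pos: [0.4808, -0.0398, 0.0443]
eef_rot: [3.141, -0.001, -3.115]
force: [-5.5, -0.3, -3.8]
grip_width: 0.0005
grip_force: 2.7
```

>>> servo_tool --pt "0 -0.0005 0 0 0 0 0" --pt "0 -0.0005 0 0 0 0 0" --pt "0 -0.0005 0 0 0 0 0" --pt "0 -0.0005 0 0 0 0 0" --pt "0 0 0 0 0 0 0" --pt "0 0 0 0 0 0 0" --pt "0 0 0 0 0 0 0" --pt "0 0 0 0 0 0 0"

```text
time_s: 13.25
ee_pos: [0.4832, -0.0398, 0.0445]
eef_rot: [-3.142, 0.0, -3.115]
force: [-0.6, 0.0, -0.5]
grip_width: 0.0005
grip_force: 0.0
```

Click one: the force fell from 5.5 N to zero. I'll follow up to the next contact.

>>> servo_tool --pt "0 -0.001 0 0 0 0 0" --pt "0 -0.001 0 0 0 0 0" --pt "0 -0.001 0 0 0 0 0" --pt "0 -0.001 0 0 0 0 0" --pt "0 -0.001 0 0 0 0 0" --pt "0 -0.001 0 0 0 0 0" --pt "0 0 0 0 0 0 0" --pt "0 0 0 0 0 0 0"

```text
time_s: 14.25
ee_pos: [0.4891, -0.0396, 0.0444]
eef_rot: [3.142, -0.0, -3.115]
force: [0.5, -1.1, 0.6]
grip_width: 0.0005
grip_force: 0.0
```

>>> servo_tool --pt "0 -0.0005 0 0 0 0 0" --pt "0 -0.0005 0 0 0 0 0" --pt "0 -0.0005 0 0 0 0 0" --pt "0 -0.0005 0 0 0 0 0" --pt "0 0 0 0 0 0 0" --pt "0 0 0 0 0 0 0" --pt "0 0 0 0 0 0 0" --pt "0 0 0 0 0 0 0"

```text
time_s: 15.25
ee_pos: [0.4911, -0.0396, 0.0444]
eef_rot: [3.142, -0.0, -3.115]
force: [-3.6, -0.0, 2.3]
grip_width: 0.0007
grip_force: 2.4
```

>>> servo_tool --pt "0 -0.0005 0 0 0 0 0" --pt "0 -0.0005 0 0 0 0 0" --pt "0 -0.0005 0 0 0 0 0" --pt "0 -0.0005 0 0 0 0 0" --pt "0 0 0 0 0 0 0" --pt "0 0 0 0 0 0 0" --pt "0 0 0 0 0 0 0" --pt "0 0 0 0 0 0 0"

```text
time_s: 16.25
ee_pos: [0.4931, -0.0395, 0.0444]
eef_rot: [3.142, -0.0, -3.115]
force: [-4.9, -0.5, 3.0]
grip_width: 0.0002
grip_force: 2.5
```

>>> servo_tool --pt "0 -0.0005 0 0 0 0 0" --pt "0 -0.0005 0 0 0 0 0" --pt "0 -0.0005 0 0 0 0 0" --pt "0 -0.0005 0 0 0 0 0" --pt "0 0 0 0 0 0 0" --pt "0 0 0 0 0 0 0" --pt "0 0 0 0 0 0 0" --pt "0 0 0 0 0 0 0"

```text
time_s: 17.25
ee_pos: [0.4951, -0.0395, 0.0444]
eef_rot: [3.142, -0.0, -3.115]
force: [-5.3, -0.9, 1.5]
grip_width: 0.0004
grip_force: 2.3
```

>>> servo_tool --pt "0 -0.0005 0 0 0 0 0" --pt "0 -0.0005 0 0 0 0 0" --pt "0 -0.0005 0 0 0 0 0" --pt "0 -0.0005 0 0 0 0 0" --pt "0 0 0 0 0 0 0" --pt "0 0 0 0 0 0 0" --pt "0 0 0 0 0 0 0" --pt "0 0 0 0 0 0 0"

```text
time_s: 18.25
ee_pos: [0.4972, -0.0394, 0.0445]
eef_rot: [-3.142, 0.0, -3.115]
force: [-0.5, 0.4, 0.2]
grip_width: 0.0002
grip_force: 0.0
```

Click two: the force dropped from 5.3 N to zero. The next contact should be near 0.5037 and the third trip near 0.510.

>>> servo_tool --pt "0 -0.001 0 0 0 0 0" --pt "0 -0.001 0 0 0 0 0" --pt "0 -0.001 0 0 0 0 0" --pt "0 -0.001 0 0 0 0 0" --pt "0 -0.001 0 0 0 0 0" --pt "0 -0.001 0 0 0 0 0" --pt "0 0 0 0 0 0 0" --pt "0 0 0 0 0 0 0"

```text
time_s: 19.25
ee_pos: [0.5031, -0.0393, 0.0445]
eef_rot: [3.142, 0.0, -3.115]
force: [0.3, -0.1, 1.2]
grip_width: 0.0005
grip_force: 0.0
```

>>> servo_tool --pt "0 -0.0005 0 0 0 0 0" --pt "0 -0.0005 0 0 0 0 0" --pt "0 -0.0005 0 0 0 0 0" --pt "0 -0.0005 0 0 0 0 0" --pt "0 0 0 0 0 0 0" --pt "0 0 0 0 0 0 0" --pt "0 0 0 0 0 0 0" --pt "0 0 0 0 0 0 0"

```text
time_s: 20.25
ee_pos: [0.5051, -0.0392, 0.0444]
eef_rot: [3.142, -0.0, -3.115]
force: [-4.8, -0.0, 3.1]
grip_width: 0.0007
grip_force: 2.5
```

>>> servo_tool --pt "0 -0.0005 0 0 0 0 0" --pt "0 -0.0005 0 0 0 0 0" --pt "0 -0.0005 0 0 0 0 0" --pt "0 -0.0005 0 0 0 0 0" --pt "0 0 0 0 0 0 0" --pt "0 0 0 0 0 0 0" --pt "0 0 0 0 0 0 0" --pt "0 0 0 0 0 0 0"

```text
time_s: 21.25
ee_pos: [0.5071, -0.0391, 0.0444]
eef_rot: [3.142, -0.0, -3.115]
force: [-4.5, -0.3, 2.9]
grip_width: 0.0007
grip_force: 2.5
```

>>> servo_tool --pt "0 -0.0005 0 0 0 0 0" --pt "0 -0.0005 0 0 0 0 0" --pt "0 -0.0005 0 0 0 0 0" --pt "0 -0.0005 0 0 0 0 0" --pt "0 0 0 0 0 0 0" --pt "0 0 0 0 0 0 0" --pt "0 0 0 0 0 0 0" --pt "0 0 0 0 0 0 0"

```text
time_s: 22.25
ee_pos: [0.5091, -0.0391, 0.0444]
eef_rot: [3.142, -0.0, -3.115]
force: [-5.7, -0.3, 2.1]
grip_width: 0.0003
grip_force: 2.3
```

>>> servo_tool --pt "0 -0.0005 0 0 0 0 0" --pt "0 -0.0005 0 0 0 0 0" --pt "0 -0.0005 0 0 0 0 0" --pt "0 -0.0005 0 0 0 0 0" --pt "0 0 0 0 0 0 0" --pt "0 0 0 0 0 0 0" --pt "0 0 0 0 0 0 0" --pt "0 0 0 0 0 0 0"

```text
time_s: 23.25
ee_pos: [0.5112, -0.0391, 0.0445]
eef_rot: [-3.142, 0.0, -3.115]
force: [-0.5, -0.8, -0.0]
grip_width: 0.0009
grip_force: 0.0
```

Third click. I'll back straight off, lift, and check.

>>> servo_tool --pt "0 0.01 0 0 0 0 0" --pt "0 0.03 0 0 0 0 0" --pt "0 0.02 0 0 0 0 0" --pt "0 0 0 -0.03 0 0 0" --pt "0 0 0 -0.05 0 0 0" --pt "0 0 0 -0.04 0 0 0" --pt "0 0 0 0 0 0 0" --pt "0 0 0 0 0 0 0"

```text
time_s: 24.25
ee_pos: [0.4505, -0.0406, 0.1636]
eef_rot: [3.141, -0.001, -3.115]
force: [0.4, -0.4, -0.8]
grip_width: 0.0004
grip_force: 0.0
```

```bash
python3 - <<'E'
from h import *
print(ctrl.get_obs()["ee_pos"],ctrl.get_obs()["eef_rot"])
d0=np.load("top0.npz")
for nm,c in(("top0",d0),("top",None),("scene",None)):
    c=c if c is not None else grab(nm)
    W=pts(c); I=np.einsum("ij,hwj->hwi",R,W[...,:2]-O)
    if nm!="top0": cv2.imwrite(f"pics/{nm}3.png",cv2.resize(c["pixels"][100:300,120:387][...,::-1],(800,600)))
    m=(abs(I[...,1]+.09)<.014)&(I[...,0]>-.12)&(I[...,0]<-.01)&(W[...,2]>.05)&(W[...,2]<.08)
    print(nm,"knob front pct",m.sum(),np.percentile(I[m][:,0],[1,5,20,50]).round(4))
    # key: bright pixels inside dark-blue surround, rays onto z=.123
    p=c["pixels"].astype(int); K=c["mtx"];T=c["pose"]
    v,u=np.mgrid[:384,:512]; D=np.stack([(u-K[0,2])/K[0,0],-(v-K[1,2])/K[1,1],-np.ones(u.shape)],-1)@T[:3,:3].T
    P=T[:3,3]+D*((.123-T[2,3])/D[...,2])[...,None]
    J=np.einsum("ij,hwj->hwi",R,P[...,:2]-O)
    box=(abs(P[...,0]-.621)<.035)&(abs(P[...,1]-.102)<.04)
    dark=(box&(p.max(-1)<150)).astype(np.uint8)
    n,l,st,_=cv2.connectedComponentsWithStats(dark); i=1+st[1:,4].argmax()
    cs,_=cv2.findContours((l==i).astype(np.uint8),cv2.RETR_CCOMP,cv2.CHAIN_APPROX_NONE); 
    h=np.zeros((384,512),np.uint8); cv2.drawContours(h,[max(cs,key=cv2.contourArea)],-1,1,-1); h=(h==1)&(l!=i)
    print("key",st[i].tolist(),h.sum(),P[h][:,:2].mean(0).round(4),"inst",J[h].mean(0).round(4),np.ptp(J[h],axis=0).round(4),"z",np.nanmedian(W[h][:,2]).round(4))
E
```

```text
[ 0.45050222 -0.04055357  0.16361253] [ 3.14140065e+00 -9.26103279e-04 -3.11542992e+00]
top0 knob front pct 187 [-0.0871 -0.0855 -0.0804 -0.0614]<stdin>:20: RuntimeWarning: Mean of empty slice.
  ret = um.true_divide(
Traceback (most recent call last):
ValueError: zero-size array to reduction operation maximum which has no identity
```

```bash
python3 - <<'E'
from h import *
def rays(c,z):
    K=c["mtx"];T=c["pose"]; v,u=np.mgrid[:384,:512]
    D=np.stack([(u-K[0,2])/K[0,0],-(v-K[1,2])/K[1,1],-np.ones(u.shape)],-1)@T[:3,:3].T
    return T[:3,3]+D*((z-T[2,3])/D[...,2])[...,None]
for nm in("top0","scene0","top","scene"):
    c=np.load(nm+".npz") if "0" in nm else grab(nm)
    W=pts(c); I=np.einsum("ij,hwj->hwi",R,W[...,:2]-O); p=c["pixels"].astype(int)
    if "0" not in nm: cv2.imwrite(f"pics/{nm}3.png",cv2.resize(c["pixels"][100:300,120:387][...,::-1],(800,600)))
    else:
        P=rays(c,.115); Q=rays(c,.123)
        box=(abs(P[...,0]-.621)<.028)&(abs(P[...,1]-.103)<.03)
        ring=box&(p.max(-1)<190)
        if ring.sum()<5: print(nm,"none",p[box].min()); continue
        v,u=np.where(ring); h=np.zeros((384,512),np.uint8); cv2.fillConvexPoly(h,cv2.convexHull(np.c_[u,v].astype(np.int32)),1)
        b=(h>0)&(p.max(-1)>=190)
        print(nm,"ring c",P[h>0][:,:2].mean(0).round(4),np.ptp(P[h>0],axis=0)[:2].round(3),"key c",Q[b][:,:2].mean(0).round(4),np.ptp(Q[b],axis=0)[:2].round(3),np.nanmedian(W[b][:,2]).round(4))
    m=(abs(I[...,1]+.09)<.014)&(I[...,0]>-.12)&(I[...,0]<-.01)&(W[...,2]>.05)&(W[...,2]<.08)
    print(nm,"knob front pct",m.sum(),np.percentile(I[m][:,0],[1,5,20,50]).round(4) if m.any() else 0)
E
```

```text
top0 ring c [0.6197 0.1084] [0.054 0.053] key c [0.62   0.1106] [0.054 0.048] 0.1149
top0 knob front pct 187 [-0.0871 -0.0855 -0.0804 -0.0614]
scene0 ring c [0.6207 0.1119] [0.053 0.051] key c [0.6245 0.1067] [0.052 0.045] 0.1168
scene0 knob front pct 98 [-0.0878 -0.0863 -0.081  -0.0725]
top knob front pct 99 [-0.0416 -0.0416 -0.0382 -0.0326]
scene knob front pct 56 [-0.043  -0.0424 -0.039  -0.0326]
```

View pics/scene3.png

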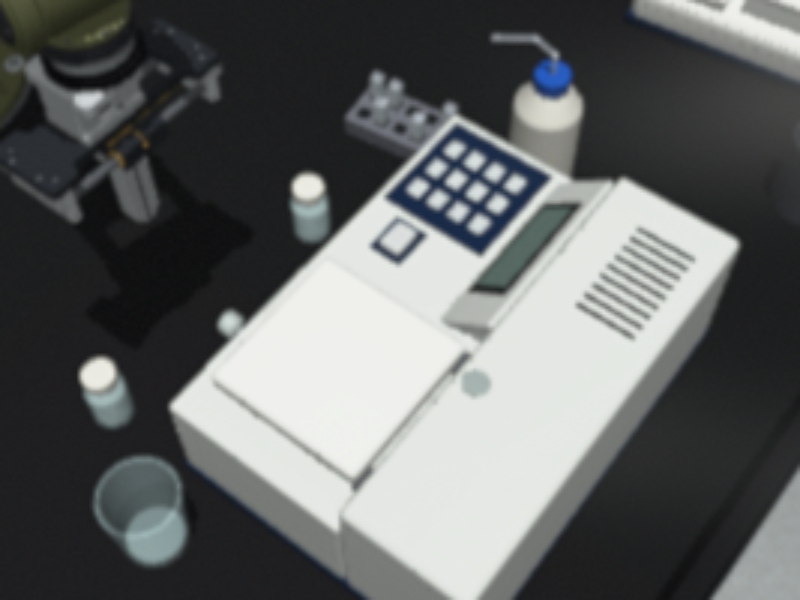

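The knob is pushed in about 44 mm, which fits three 14 mm seats, and stands at (230,323). The lid is flat, the key is at (398,238), and the vials and rack are in place. I'll cast rays for the key centre from both views.

```bash
python3 - <<'E'
from h import *
L=[]
for nm,u,v in(("scene0",120+398/2.996,100+238/3),("top0",361*.64,301.5*.64)):
    c=np.load(nm+".npz");K=c["mtx"];T=c["pose"]
    d=T[:3,:3]@[(u-K[0,2])/K[0,0],-(v-K[1,2])/K[1,1],-1]; L.append((T[:3,3],d))
    P=T[:3,3]+d*((.123-T[2,3])/d[2]); print(nm,P.round(4))
(a,d),(b,e)=L; s=np.linalg.lstsq(np.c_[d,-e],b-a,rcond=None)[0]; print("tri",a+d*s[0],b+e*s[1])
P=np.array([.4505,-.0406]); 
for k in([.6205,.1015],): print("tcp->key inst",R@(np.array(k)-P))
E
```

```text
scene0 [0.6212 0.0979 0.123 ]
top0 [0.6181 0.0981 0.123 ]
tri [0.61973408 0.09970735 0.11978456] [0.61826372 0.09823183 0.11963115]
tcp->key inst [0.1736436  0.13763737]
```

>>> servo_tool --pt "0 -0.035 0.027 0 0 0 0" --pt "0 -0.043 0.033 0 0 0 0" --pt "0 -0.043 0.033 0 0 0 0" --pt "0 -0.035 0.027 0 0 0 0" --pt "0 -0.017 0.014 0 0 0 0" --pt "0 0 0 0.015 0 0 0" --pt "0 0 0 0.015 0 0 0" --pt "0 0 0 0.005 0 0 0"

```text
time_s: 25.35
ee_pos: [0.6195, 0.0971, 0.1276]
eef_rot: [-3.141, -0.003, -3.116]
force: [0.4, -0.8, -0.2]
grip_width: 0.0005
grip_force: 0.0
```

>>> servo_tool --pt "0 0 0 0.002 0 0 0" --pt "0 0 0 0.002 0 0 0" --pt "0 0 0 0.002 0 0 0" --pt "0 0 0 0.001 0 0 0" --pt "0 0 0 0.001 0 0 0" --pt "0 0 0 0 0 0 0" --pt "0 0 0 0 0 0 0" --pt "0 0 0 0 0 0 0"

```text
time_s: 26.35
ee_pos: [0.6207, 0.0978, 0.1216]
eef_rot: [-3.142, 0.0, -3.115]
force: [-0.1, -1.5, 1.6]
grip_width: 0.0004
grip_force: 1.1
```

>>> servo_tool --pt "0 0 0 0.001 0 0 0" --pt "0 0 0 0.001 0 0 0" --pt "0 0 0 0.001 0 0 0" --pt "0 0 0 0.001 0 0 0" --pt "0 0 0 0.0005 0 0 0" --pt "0 0 0 0.0005 0 0 0" --pt "0 0 0 0 0 0 0" --pt "0 0 0 0 0 0 0"

```text
time_s: 27.35
ee_pos: [0.6208, 0.0978, 0.118]
eef_rot: [-3.142, 0.001, -3.115]
force: [-5.9, -1.5, 16.2]
grip_width: 0.0006
grip_force: 8.1
```

The key bottomed out at z = 0.118 m with 16 N. I'll release it and lift clear.

>>> servo_tool --pt "0 0 0 -0.003 0 0 0" --pt "0 0 0 -0.005 0 0 0" --pt "0 0 0 -0.03 0 0 0" --pt "0 0 0 -0.05 0 0 0" --pt "0 0.05 0 -0.03 0 0 0" --pt "0 0.06 0 0 0 0 0" --pt "0 0.05 0 0 0 0 0" --pt "0 0 0 0 0 0 0"

```text
time_s: 28.35
ee_pos: [0.4585, 0.0939, 0.2348]
eef_rot: [3.141, 0.0, -3.115]
force: [0.7, -0.3, -0.3]
grip_width: 0.0001
grip_force: 0.0
```

```bash
python3 - <<'E'
from h import *
c=grab("scene"); W=pts(c); cv2.imwrite("pics/s4.png",cv2.resize(c["pixels"][100:300,120:387][...,::-1],(800,600)))
I=np.einsum("ij,hwj->hwi",R,W[...,:2]-O)
m=(abs(I[...,1]+.09)<.014)&(I[...,0]>-.12)&(I[...,0]<-.01)&(W[...,2]>.05)&(W[...,2]<.08)
print("knob",np.percentile(I[m][:,0],[1,5,20]).round(4)); o=ctrl.get_obs(); print(o["ee_pos"],o["force"])
print("key z",np.nanmedian(W[178:181,252:255,2]),"lid",np.nanmedian(W[205:225,230:250,2]))
E
```

```text
knob [-0.0429 -0.0413 -0.0391]
[0.46013576 0.0938552  0.23500158] [ 1.58829954 -0.16788919  0.99511745]
key z 0.12200481460980617 lid 0.13633952013164002
```

View pics/s4.png

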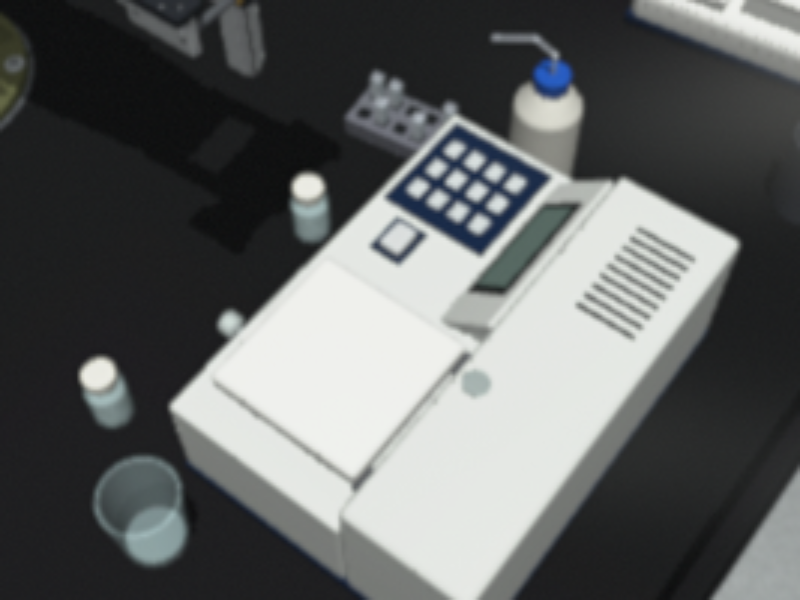

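The lid is shut, the knob is unchanged at (230,323), the key is back up at (398,238), everything else is in place, and the gripper is clear.

```bash
python3 -c "from station import ctrl; print(ctrl.hand_in())"
```

```text
the job is handed in; nothing more can be done
None
```

The job is handed in: the lid is fully shut, the changer rod is stopped at the third click (about 5.7 N at most on the knob in the readings), and the read key was pressed fully down and is back up, with the vials, beaker, wash bottle and rack where they were.

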